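# Check the sander's belt tensioner and set its index

## Task

With the belt off, check the belt sander's sprung tensioner: push the rubber roller on its arm steadily with 12 newtons (within about one either way; beyond 14 the check is spoiled) and keep that push for a second, so that the arm carries the loose drag hand along the scale, then ease the arm back to its rest without letting it fly back. The drag hand stays behind and shows the reading: slide the steel index along the scale until its mark points exactly at the tip of the drag hand, and let go. Do not touch the drag hand itself, and leave everything else on the bench where it is.

Things in the scene. Friction and masses are not known exactly. Their poses are not given: they have to be found in the camera images.
- unit: The belt tension unit, fixed to the bench: grey base plate 305 x 280 x 12 mm (unit x -70 to 235, y -140 to 140 mm), steel drive drum 88 mm high at unit x 0, y 98 mm, aluminium scale block 56 x 205 mm, top 45 mm above the bench, with 13 radial marks 0.05 rad apart, long and short in turn. Origin: on the bench under the pivot; the scale lies on its +x side, z up.
- pivot (a point): The upright axis, 57 mm above the bench, about which the arm, the drag hand and the index all turn; directly above the unit's origin.
- tension_arm (a joint): Angle of the sprung steel arm (rad): 0 = on its rest stop, pointing 0.33 rad clockwise of unit x seen from above; grows anticlockwise when pushed, hard stop 0.55. Spring preload is unknown and varies: the roller first moves at 2 to 9 N, then takes about 0.19 N per mm more, so it turns 0.1 to 0.5 rad at 12 N. Bar 24 mm wide, top 62 mm above the bench, ending in a thin pointer.
- roller: Black rubber roller standing on the outer part of the arm, 130 mm from the pivot: 36 mm across, 62 to 98 mm above the bench (small steel cap to 101 mm); turns on its upright axis. Origin: on its axis at its underside. Push it square to the arm, anticlockwise about the pivot seen from above, on the side away from the drag hand.
- drag_hand: Drag hand: thin dark steel blade 6 mm wide, 47 to 50 mm above the bench, at the start lying 0.06 rad anticlockwise of the arm. Its small upright pin is carried along by the arm's pointer, and by light friction the hand stays where it was carried to. Origin on the bench under the pivot, x axis along the blade. Not to be touched.
- drag_tip (a point): Outer end of the drag hand's blade, 178 mm from the pivot, 48 mm above the bench.
- index (a joint): Angle of the index about the pivot (rad): 0 at the scale's first mark (0.27 rad clockwise of unit x), growing anticlockwise seen from above, range 0 to 0.75; starts beyond the far end of the scale, at 0.64 to 0.74. Stiff friction: about 2 N at the grip moves it and it stays where it is left.
- index_mark (a point): Inner end of the index's 3 mm wide pointing finger, 182 mm from the pivot, 48 mm above the bench. It is in line with the drag hand's tip when both lie on one line through the pivot (then 4 mm apart).
- index_grip (a point): Centre of the top of the index's upright steel grip tab, 88 mm above the bench, 214 mm from the pivot: the tab is 14 mm wide along the scale (about the pivot) and 18 mm along the radius, and rises from 53 to 88 mm on a foot 30 mm wide.
- bearing: Bystander: spare ball bearing, steel ring 32 mm across, 10 mm high, lying on the unit's base plate.
- hex_key: Bystander: black steel L-shaped hex key, 76 x 25 mm, 6 mm thick, lying on the unit's base plate.
- glue: Bystander: white glue bottle with black cap, 54 mm across, 170 mm tall, standing.
- pliers: Bystander: pliers with orange grips, about 165 x 72 mm, 16 mm high.
- sanding_block: Bystander: cork sanding block 110 x 60 x 35 mm.
- strip: Bystander: thin wooden strip 200 x 12 x 8 mm.
- screwdriver: Bystander: screwdriver lying on the table.

How it is judged (in metres and radians):
On the way, in this order (a step that is already met when the one before it is completed fails the run):
1. the roller is pushed with 12 N (10.5 to 13.5) for half a second, the arm off its rest (contact force between roller and the fingers between 10.5 and 13.5 N and value of joint tension_arm above 0.05 rad), for 0.5 s.
2. the arm is eased back to its rest, leaving the drag hand at its reading (value of joint tension_arm below 0.03 rad and distance of drag_tip from where it was at the start of the episode above 0.01 m), for 0.2 s.
3. the index's mark points at the drag hand's tip (horizontal distance between drag_tip and index_mark below 0.006 m), for 0.2 s.
At the end, for the whole second after the job is handed in: The index mark is within 6 mm (horizontally) of the drag hand's tip (4 mm of it is the radial gap: about 4.5 mm along the scale), the hand still shows its reading (tip over 10 mm from its start), and the arm is back at rest (below 0.03 rad) (all of step 2 and horizontal distance between drag_tip and index_mark below 0.006 m); the robot touches nothing.
It fails at once if the roller is pushed with more than 14.5 N (contact force between roller and anything else above 14.5 N).
It fails at once if the arm flies back (faster than 2.5 rad/s) (velocity of joint tension_arm below -2.5 rad/s).
It fails at once if the drag hand is touched by the robot (contact force between drag_hand and the fingers above 0.3 N or contact force between drag_hand and the arm above 0.3 N).
It fails at once if a bystander is moved by more than 30 mm (distance of any of bearing, hex_key, glue, pliers, sanding_block, strip, screwdriver from where it was at the start of the episode above 0.03 m).
It also fails if it takes over 72 s, if anything falls off the work surface, if the arm or the gripper's body presses on something with over 40 N, if the wrist force passes 120 N, or if a joint passes its speed limit or range.

## Robot

A 6-joint arm with a two-finger parallel gripper is mounted at the origin on the work surface. World frame = base frame: x ahead of the robot, y to its left, z up, the work surface at z = 0. Lengths are in mm, angles in rad, forces in N, time in s.
With the tool pointing down it reaches from about 275 to 1000 mm from the base axis. Payload 8.4 kg.
Tool frame: the origin (TCP) lies midway between the tips of the shut fingers; the grasp point (between the pads) lies 19 mm behind it; z points along the fingers, y is the line along which they close (so a half turn about z gives the same grasp; the last joint's range is limited). The gripper opens to 85 mm and grips with 20 to 120 N. Pads are 22 mm wide; open, the fingers measure 114 mm over their backs; the gripper's body (76 mm by 85 mm) begins 54 mm behind the grasp point. The pads swing forward as they close: fully open they stand 13 mm farther back than shut.
Start: joints at [-0.002, 0.353, 1.633, -0, 1.155, -0.002], TCP at [625.002, -0, 231.281] pointing down, gripper open.
Joint ranges: [-2.63, 2.63], [-0.92, 2.1], [0.06, 2.66], [-1.3, 4.44], [0, 2.69], [-3.02, 3.02]. Speed limits (rad/s): [2.22, 2.22, 2.79, 3.14, 3.14, 3.14].

## Interface

Orientations are given as [roll, pitch, yaw] about the fixed x, y, z axes, in that order (R = Rz(yaw) Ry(pitch) Rx(roll)).
In Python, from rig import monitor, imaging, r gives the robot as it stands.
- The arm moves only by the tool drive_tool, never from a script. Its argument "plan" is a list of rows, each an object of numbers: "x", "y", "z": the shift along the tool's x, y, z in units of 50 mm (1.0 is 50 mm); "ax", "ay", "az": the turn, a rotation vector about the tool's x, y, z in units of 6 degrees (1.0 is 6 degrees); "hand": the finger opening in mm, from 0 to 85.4. In form: [{"x": .., "y": .., "z": .., "ax": .., "ay": .., "az": .., "hand": ..}, ...]. A call has 1 to 8 rows; each row is the pose to reach, as a shift and turn from the pose commanded when the call began, along the tool's axes at that moment; what a row does not reach only later rows make up. A row lasts 1/10 s, in which the tool goes at most 50 mm and 8.59 degrees, less where a joint would pass 70% of its speed; a pose out of reach is approached as far as the arm can. A call with a gripper value outside its range is refused whole. The fingers move at their own pace and stop on an object; "grip_force" is the grip in N (left out, the last holds). Time passes only in rows, so rows that repeat a pose let the fingers close. It gives the time, the measured TCP pose, the force, the opening and the grip force at its end, in the units of the state.
- monitor.sense(): the state, without advancing time (a new reading comes with each control period).
- imaging.grab_frame(name): name is "scene" or "side" or "wrist"; returns the picture (384x512x3 uint8, red, green, blue); there is no depth.
- imaging.camera_info(name): a dict with "mtx" (3x3 intrinsics, pixels), "R" (3x3) and "t" (3): a world point X has camera coordinates R X + t. Camera axes: x right, y down, z forward; pixel columns grow to the right and rows downward; lengths in mm; the calibration is good to about 2 mm. A picture is of the moment at which its call begins: read the wrist's pose just before it. camera_info takes no time and is no camera call; for the wrist camera it gives the pose at the moment of the call.
- r.sign_off(): hands the job in; it is judged then, once.
The state is a dict: "clock": time; "qpos": joint angles; "qvel": joint speeds; "joint_efforts": joint torques, N m; "eef_pos": TCP position; "tcp_rot": TCP orientation; "contact_force": force on the tool from outside, world axes, zero at the start; "wrist_torque": the same for the moment, N m; "opening": opening from 0.0 (shut) to 1.0 (fully open); "grasp_force": force on a finger pad.
Only numpy, scipy, OpenCV 4.12 (cv2) and the standard library are available. Lean on these libraries where they do the work, as an engineer would, in place of code of your own. Each camera call takes 0.05 s, during which the arm holds its last target. There are 200 camera calls.

## Working session

There is one attempt and no reset: what is moved stays moved. The work goes in short steps, Python scripts to look and compute and a tool call to move; the robot and the scene stay as the last step left them, time stands still between calls to the robot, and variables do not carry over. Pictures are saved under pics/ and viewed, at most 10 in all, crops included, and the job is handed in when it is done.

Besides the shell and the picture viewer there is one more tool, called after "Request:" as a command line: name --argument value ..., lists and objects as JSON in quotes. drive_tool: Moves the arm, as the interface text tells. Its arguments: {"type":"object","properties":{"plan":{"type":"array","items":{"type":"object","properties":{"x":{"type":"number"},"y":{"type":"number"},"z":{"type":"number"},"ax":{"type":"number"},"ay":{"type":"number"},"az":{"type":"number"},"hand":{"type":"number"}}}},"grip_force":{"type":"number"}},"required":["plan"]}

```bash
mkdir -p pics
python3 - <<'E'
from rig import monitor, imaging, r
import cv2,json
s=monitor.sense(); print(s)
for n in ["scene","side","wrist"]:
    i=imaging.camera_info(n); im=imaging.grab_frame(n)
    cv2.imwrite(f"pics/{n}0.png",cv2.cvtColor(im,cv2.COLOR_RGB2BGR)); print(n,i)
a=cv2.imread("pics/scene0.png");b=cv2.imread("pics/wrist0.png")
cv2.imwrite("pics/s0.png",cv2.resize(a,(800,600),interpolation=cv2.INTER_CUBIC))
cv2.imwrite("pics/w0.png",cv2.resize(b,(800,600),interpolation=cv2.INTER_CUBIC))
E
```

```text
{'clock': 0.0, 'qpos': array([-2.39223340e-03,  3.53688909e-01,  1.63411973e+00, -3.39269895e-08,
        1.15519029e+00, -2.41504408e-03]), 'qvel': array([-0.00187876,  0.00051101,  0.0004754 ,  0.00086662,  0.00141846,
        0.00139883]), 'joint_efforts': array([-2.03471049e-03, -6.05236173e+01, -3.42063046e+01, -2.62302356e-04,
        9.48130677e-03,  3.61521288e-06]), 'eef_pos': array([6.24533144e+02, 5.96175843e-03, 2.30542382e+02]), 'tcp_rot': array([-3.14018639e+00, -3.36518480e-06,  1.57081915e+00]), 'contact_force': array([ 0.48671128, -0.24482432, -0.23092311]), 'wrist_torque': array([-0.01862391, -0.05453531,  0.0066249 ]), 'grasp_force': 0.0, 'opening': 0.9996062949660599}
scene {'mtx': array([[407.33881149,   0.        , 255.32077289],
       [  0.        , 407.33881149, 190.34443322],
       [  0.        ,   0.        ,   1.        ]]), 'R': array([[ 0.72452154,  0.68924813, -0.00235684],
       [ 0.39894923, -0.42214961, -0.8140204 ],
       [-0.56205698,  0.58883506, -0.5808315 ]]), 't': array([-428.74159111, -192.22881327, 1486.52545177])}
side {'mtx': array([[464.57353812,   0.        , 259.65986269],
       [  0.        , 464.57353812, 195.23531272],
       [  0.        ,   0.        ,   1.        ]]), 'R': array([[ 0.99591431, -0.08958495, -0.01136812],
       [-0.07712506, -0.77832758, -0.62310344],
       [ 0.04697257,  0.6214344 , -0.78205682]]), 't': array([-602.70941853,   87.01401758, 1345.15962981])}
wrist {'mtx': array([[313.9368238 ,   0.        , 255.99461556],
       [  0.        , 313.9368238 , 193.32599707],
       [  0.        ,   0.        ,   1.        ]]), 'R': array([[ 9.99999796e-01, -2.32000865e-04, -5.94494858e-04],
       [-3.54438508e-05, -9.50329745e-01,  3.11244878e-01],
       [-6.37175228e-04, -3.11244793e-01, -9.50329560e-01]]), 't': array([-623.7901866 ,  -39.94046902,  379.54033085])}
```

View pics/s0.png

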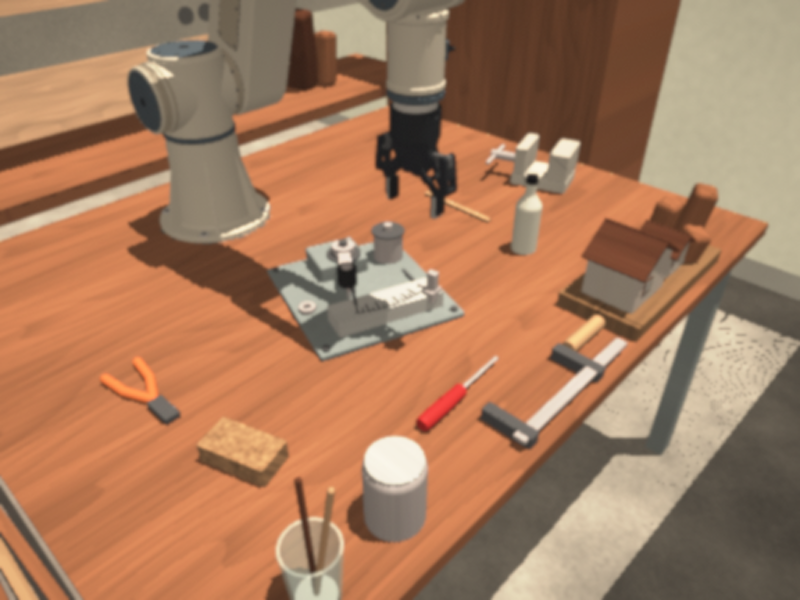

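View pics/w0.png

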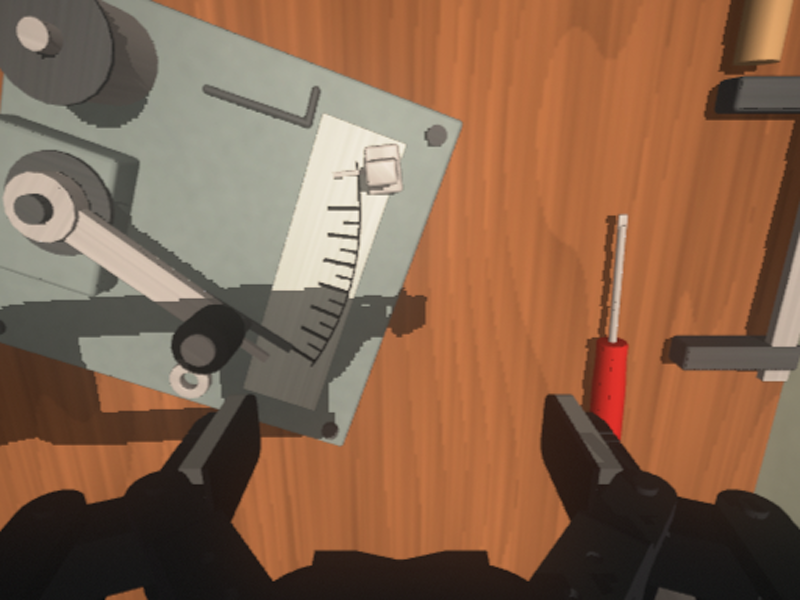

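The wrist view (800x600 coordinates) shows the following:
- plate corners at (461,121) and (343,445)
- pivot cap at (35,208)
- roller cap at (197,348)
- index tab top at about (382,157)
- bearing beside the roller at (190,380)

I'll fit the unit pose from these.

```bash
cat > h.py <<'E'
import numpy as np, cv2
from rig import monitor, imaging
def proj(i,X):
    X=np.atleast_2d(X)@np.array(i["R"]).T+i["t"]; p=X@np.array(i["mtx"]).T
    return p[:,:2]/p[:,2:]
def rz(a): return np.array([[np.cos(a),-np.sin(a),0],[np.sin(a),np.cos(a),0],[0,0,1]])
def unproj(i,px,z):
    d=np.array(i["R"]).T@np.linalg.solve(i["mtx"],[*px,1]); c=-np.array(i["R"]).T@i["t"]
    return c+d*(z-c[2])/d[2]
def pol(a,rr,z): return [rr*np.cos(a),rr*np.sin(a),z]
E
python3 - <<'E'
from h import *
from scipy.optimize import least_squares
i=imaging.camera_info("wrist")
k=512/800
U=np.array([[235,140,12],[235,-140,12],pol(-.33,130,101),pol(-.27,180,45)])
P=np.array([[461,121],[343,445],[197,348],[313,362]])*k
f=lambda q:(proj(i,(U@rz(q[2]).T)+[q[0],q[1],0])-P).ravel()
s=least_squares(f,[480,100,-.3]);q=s.x;print(q,s.fun.round(1))
np.save("q.npy",q)
g=unproj(i,np.array([382,156])*k,88); v=rz(-q[2])@(g-[q[0],q[1],0]); print("grip",g,v,np.arctan2(v[1],v[0])+.27,np.hypot(v[0],v[1]))
T=lambda u:(rz(q[2])@np.array(u)+[q[0],q[1],0]).round(1)
print("roller",T(pol(-.33,130,80)),"armdir",q[2]-.33)
for n,u in [("pivot",[0,0,75]),("drum",[0,98,88]),("tip",pol(-.27,178,48))]: print(n,T(u),proj(i,T(u))/k)
im=cv2.imread("pics/wrist0.png")
cv2.imwrite("pics/c1.png",cv2.resize(im[60:260,90:290],(800,800),interpolation=cv2.INTER_CUBIC)[:, :][:600])
E
```

```text
[ 4.01336569e+02  3.66324694e+01 -3.26896904e-01] [ 2.6 -0.3  3.   2.9  3.3  4.6 -9.2 -7.2]
grip [613.93705419  72.31568265  88.        ] [189.88378337 102.06080062  88.        ] 0.7631885762061583 215.57425219717842
roller [504.3 -42.8  80. ] armdir -0.656896903776649
pivot [401.3  36.6  75. ] [[ 31.86723638 217.06803666]]
drum [432.8 129.4  88. ] [[32.85537982 41.73414058]]
tip [548.6 -63.4  48. ] [[295.46065292 350.9402634 ]]
```

Run:
```python
from h import *
from scipy.optimize import least_squares
i=imaging.camera_info("wrist")
k=512/800
P=np.array([[461,121],[343,445],[197,348],[382,156]])*k
def f(q):
    U=np.array([[235,140,12],[235,-140,12],pol(-.33,130,101),pol(q[3]-.27,214,88)])
    return (proj(i,(U@rz(q[2]).T)+[q[0],q[1],0])-P).ravel()
s=least_squares(f,[400,40,-.3,.7]);q=s.x;print(q,s.fun.round(1))
np.save("q.npy",q)
T=lambda u:(rz(q[2])@np.array(u)+[q[0],q[1],0]).round(1)
print("roller",T(pol(-.33,130,80)),"armdir",q[2]-.33,"grip",T(pol(q[3]-.27,214,88)))
for n,u in [("pivot",[0,0,75]),("drum",[0,98,88]),("tip",pol(-.27,178,48)),("m0",pol(-.27,190,45)),("m6",pol(.03,190,45))]: print(n,T(u),proj(i,T(u))/k)
d=rz(q[2]-.33); 
for off in (-70,-45,-29): print(off,"start pt",T(rz(-.33)@[130,off,70]))
```

```text
[ 4.00376407e+02  4.26888637e+01 -3.45413343e-01  7.53255929e-01] [ 2.7 -1.4 -0.7  1.1  0.1  0.5 -1.8  0.3]
roller [501.8 -38.6  80. ] armdir -0.6754133425595812 grip [612.3  72.1  88. ]
pivot [400.4  42.7  75. ] [[ 27.99664738 206.8740032 ]]
drum [433.6 134.9  88. ] [[31.92191932 29.87117085]]
tip [545.7 -60.1  48. ] [[291.11811974 346.7170774 ]]
m0 [555.5 -67.   45. ] [[306.09568999 353.81116214]]
m6 [581.  -16.3  45. ] [[338.35896943 287.00449745]]
-70 start pt [458.1 -93.2  70. ]
-45 start pt [473.7 -73.7  70. ]
-29 start pt [483.7 -61.2  70. ]
```

Request:
drive_tool --plan '[{"x": -0.45,"y": -0.76,"az": 1.25,"hand": 0},{"x": -0.9,"y": -1.52,"az": 2.5,"hand": 0},{"x": -1.35,"y": -2.28,"az": 3.75,"hand": 0},{"x": -1.8,"y": -3.05,"az": 5,"hand": 0},{"x": -1.8,"y": -3.05,"z": 0.8,"az": 5,"hand": 0},{"x": -1.8,"y": -3.05,"z": 1.6,"az": 5,"hand": 0},{"x": -1.8,"y": -3.05,"z": 2,"az": 5,"hand": 0},{"x": -1.8,"y": -3.05,"z": 2,"az": 5,"hand": 0}]'

```text
invalid input
```

Run:
```python
from h import *
s=monitor.sense(); print(s["clock"],s["eef_pos"],s["tcp_rot"],s["contact_force"],s["opening"])
im=cv2.cvtColor(imaging.grab_frame("side"),cv2.COLOR_RGB2BGR);cv2.imwrite("pics/side1.png",im)
w=cv2.cvtColor(imaging.grab_frame("wrist"),cv2.COLOR_RGB2BGR);cv2.imwrite("pics/wr1.png",w)
i=imaging.camera_info("side"); p=proj(i,[500,-40,60])[0].astype(int); print(p)
a=cv2.resize(im[max(p[1]-100,0):p[1]+80,max(p[0]-100,0):p[0]+140][:180,:240],(400,300),interpolation=cv2.INTER_CUBIC)
b=cv2.resize(w,(400,300));cv2.imwrite("pics/v1.png",np.hstack([a,b]))
```

```text
0.15 [ 6.24664684e+02 -1.95930443e-02  2.30738989e+02] [-3.14056844e+00  1.72977339e-05  1.57077551e+00] [-0.17341523  0.13927598  0.01778768] 0.9977100170591344
[223 210]
```

View pics/v1.png

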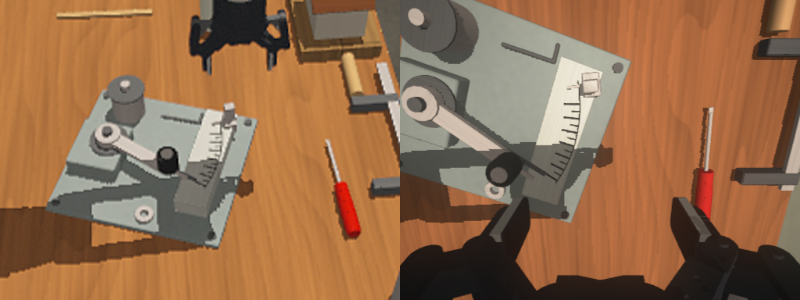

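The arm hasn't moved because the call was refused, and the side view shows the same layout as before. I'll resend with every key present.

Request:
drive_tool --plan '[{"x": -0.45,"y": -0.76,"z": 0,"ax": 0,"ay": 0,"az": 1.25,"hand": 0},{"x": -0.9,"y": -1.52,"z": 0,"ax": 0,"ay": 0,"az": 2.5,"hand": 0},{"x": -1.35,"y": -2.28,"z": 0,"ax": 0,"ay": 0,"az": 3.75,"hand": 0},{"x": -1.8,"y": -3.05,"z": 0,"ax": 0,"ay": 0,"az": 5,"hand": 0},{"x": -1.8,"y": -3.05,"z": 0.8,"ax": 0,"ay": 0,"az": 5,"hand": 0},{"x": -1.8,"y": -3.05,"z": 1.6,"ax": 0,"ay": 0,"az": 5,"hand": 0},{"x": -1.8,"y": -3.05,"z": 2,"ax": 0,"ay": 0,"az": 5,"hand": 0},{"x": -1.8,"y": -3.05,"z": 2,"ax": 0,"ay": 0,"az": 5,"hand": 0}]'

```text
clock: 1.05
eef_pos: [470.4, -89.7, 128.9]
tcp_rot: [-3.137, 0.002, 1.047]
contact_force: [0.5, 0.3, -0.1]
opening: 0.005
grasp_force: 0.0
```

Request:
drive_tool --plan '[{"x": 0,"y": 0,"z": 0.6,"ax": 0,"ay": 0,"az": 0,"hand": 0},{"x": 0,"y": 0,"z": 1.1,"ax": 0,"ay": 0,"az": 0,"hand": 0},{"x": 0,"y": 0,"z": 1.1,"ax": 0,"ay": 0,"az": 0,"hand": 0},{"x": 0,"y": 0,"z": 1.1,"ax": 0,"ay": 0,"az": 0,"hand": 0}]'

```text
clock: 1.45
eef_pos: [473.1, -90.0, 77.3]
tcp_rot: [3.141, -0.0, 1.047]
contact_force: [0.3, -0.0, 0.6]
opening: 0.001
grasp_force: 0.0
```

Run:
```python
from h import *
s=monitor.sense(); print(s["clock"],s["eef_pos"],s["contact_force"])
i=imaging.camera_info("wrist");w=cv2.cvtColor(imaging.grab_frame("wrist"),cv2.COLOR_RGB2BGR);cv2.imwrite("pics/wr1.png",w)
im=cv2.cvtColor(imaging.grab_frame("side"),cv2.COLOR_RGB2BGR)
a=cv2.resize(im[110:290,120:360],(400,300),interpolation=cv2.INTER_CUBIC)
cv2.imwrite("pics/v2.png",np.hstack([a,cv2.resize(w,(400,300))]))
print(proj(i,[501.8,-38.6,101])*400/512)
```

```text
1.45 [473.0995386  -90.0340681   77.29875881] [ 0.27408721 -0.02941124  0.63672662]
[[199.57465049 115.75224344]]
```

View pics/v2.png

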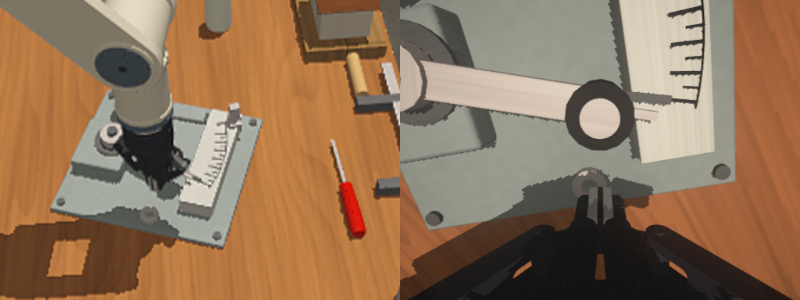

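The wrist crop shows the closed fingers at (600,200), lined up squarely with the roller at (600,116). The contact face is about 30 mm away, so I'll approach it.

Request:
drive_tool --plan '[{"x": 0.1,"y": 0,"z": 0,"ax": 0,"ay": 0,"az": 0,"hand": 0},{"x": 0.2,"y": 0,"z": 0,"ax": 0,"ay": 0,"az": 0,"hand": 0},{"x": 0.3,"y": 0,"z": 0,"ax": 0,"ay": 0,"az": 0,"hand": 0},{"x": 0.36,"y": 0,"z": 0,"ax": 0,"ay": 0,"az": 0,"hand": 0},{"x": 0.4,"y": 0,"z": 0,"ax": 0,"ay": 0,"az": 0,"hand": 0},{"x": 0.44,"y": 0,"z": 0,"ax": 0,"ay": 0,"az": 0,"hand": 0},{"x": 0.48,"y": 0,"z": 0,"ax": 0,"ay": 0,"az": 0,"hand": 0},{"x": 0.5,"y": 0,"z": 0,"ax": 0,"ay": 0,"az": 0,"hand": 0}]'

```text
clock: 2.35
eef_pos: [485.0, -68.2, 76.2]
tcp_rot: [-3.141, 0.0, 1.047]
contact_force: [0.2, -0.7, 0.2]
opening: -0.002
grasp_force: 0.0
```

Request:
drive_tool --plan '[{"x": 0.02,"y": 0,"z": 0,"ax": 0,"ay": 0,"az": 0,"hand": 0},{"x": 0.04,"y": 0,"z": 0,"ax": 0,"ay": 0,"az": 0,"hand": 0},{"x": 0.06,"y": 0,"z": 0,"ax": 0,"ay": 0,"az": 0,"hand": 0},{"x": 0.08,"y": 0,"z": 0,"ax": 0,"ay": 0,"az": 0,"hand": 0},{"x": 0.1,"y": 0,"z": 0,"ax": 0,"ay": 0,"az": 0,"hand": 0},{"x": 0.12,"y": 0,"z": 0,"ax": 0,"ay": 0,"az": 0,"hand": 0}]'

```text
clock: 2.95
eef_pos: [487.5, -63.9, 76.3]
tcp_rot: [-3.141, 0.002, 1.048]
contact_force: [-3.2, -6.8, 1.4]
opening: -0.004
grasp_force: 3.9
```

Request:
drive_tool --plan '[{"x": 0.01,"y": 0,"z": 0,"ax": 0,"ay": 0,"az": 0,"hand": 0},{"x": 0.02,"y": 0,"z": 0,"ax": 0,"ay": 0,"az": 0,"hand": 0},{"x": 0.03,"y": 0,"z": 0,"ax": 0,"ay": 0,"az": 0,"hand": 0},{"x": 0.04,"y": 0,"z": 0,"ax": 0,"ay": 0,"az": 0,"hand": 0},{"x": 0.05,"y": 0,"z": 0,"ax": 0,"ay": 0,"az": 0,"hand": 0},{"x": 0.06,"y": 0,"z": 0,"ax": 0,"ay": 0,"az": 0,"hand": 0}]'

```text
clock: 3.55
eef_pos: [488.9, -61.5, 76.3]
tcp_rot: [-3.141, 0.002, 1.048]
contact_force: [-3.4, -8.3, 2.4]
opening: 0.001
grasp_force: 4.2
```

Request:
drive_tool --plan '[{"x": 0.02,"y": 0,"z": 0,"ax": 0,"ay": 0,"az": 0,"hand": 0},{"x": 0.04,"y": 0,"z": 0,"ax": 0,"ay": 0,"az": 0,"hand": 0},{"x": 0.06,"y": 0,"z": 0,"ax": 0,"ay": 0,"az": 0,"hand": 0}]'

```text
clock: 3.85
eef_pos: [490.3, -58.9, 76.3]
tcp_rot: [-3.141, 0.002, 1.048]
contact_force: [-3.3, -8.2, 3.5]
opening: -0.0
grasp_force: 4.4
```

Request:
drive_tool --plan '[{"x": 0.02,"y": 0,"z": -0.004,"ax": 0,"ay": 0,"az": 0,"hand": 0},{"x": 0.04,"y": 0,"z": -0.008,"ax": 0,"ay": 0,"az": 0,"hand": 0},{"x": 0.06,"y": 0,"z": -0.012,"ax": 0,"ay": 0,"az": 0,"hand": 0},{"x": 0.08,"y": 0,"z": -0.016,"ax": 0,"ay": 0,"az": 0,"hand": 0}]'

```text
clock: 4.25
eef_pos: [491.5, -55.5, 76.5]
tcp_rot: [-3.14, 0.003, 1.048]
contact_force: [-4.1, -8.9, -2.8]
opening: 0.004
grasp_force: 4.8
```

Request:
drive_tool --plan '[{"x": 0.02,"y": 0,"z": 0,"ax": 0,"ay": 0,"az": 0,"hand": 0},{"x": 0.04,"y": 0,"z": 0,"ax": 0,"ay": 0,"az": 0,"hand": 0},{"x": 0.06,"y": 0,"z": 0,"ax": 0,"ay": 0,"az": 0,"hand": 0}]'

```text
clock: 4.55
eef_pos: [492.9, -52.9, 76.5]
tcp_rot: [-3.14, 0.003, 1.048]
contact_force: [-3.8, -8.4, -2.1]
opening: -0.006
grasp_force: 5.0
```

Request:
drive_tool --plan '[{"x": 0.02,"y": 0,"z": 0,"ax": 0,"ay": 0,"az": 0,"hand": 0},{"x": 0.04,"y": 0,"z": 0,"ax": 0,"ay": 0,"az": 0,"hand": 0},{"x": 0.06,"y": 0,"z": 0,"ax": 0,"ay": 0,"az": 0,"hand": 0},{"x": 0.08,"y": 0,"z": 0,"ax": 0,"ay": 0,"az": 0,"hand": 0},{"x": 0.1,"y": 0,"z": 0,"ax": 0,"ay": 0,"az": 0,"hand": 0}]'

```text
clock: 5.05
eef_pos: [495.3, -48.7, 76.5]
tcp_rot: [-3.139, 0.003, 1.048]
contact_force: [-3.6, -10.3, -0.9]
opening: 0.001
grasp_force: 5.5
```

Request:
drive_tool --plan '[{"x": 0.02,"y": 0,"z": 0,"ax": 0,"ay": 0,"az": 0,"hand": 0},{"x": 0.04,"y": 0,"z": 0,"ax": 0,"ay": 0,"az": 0,"hand": 0},{"x": 0.06,"y": 0,"z": 0,"ax": 0,"ay": 0,"az": 0,"hand": 0},{"x": 0.06,"y": 0,"z": 0,"ax": 0,"ay": 0,"az": 0,"hand": 0}]'

```text
clock: 5.45
eef_pos: [496.7, -46.1, 76.5]
tcp_rot: [-3.139, 0.003, 1.048]
contact_force: [-4.5, -10.5, -0.9]
opening: 0.004
grasp_force: 5.5
```

Request:
drive_tool --plan '[{"x": 0.02,"y": 0,"z": 0,"ax": 0,"ay": 0,"az": 0,"hand": 0},{"x": 0.04,"y": 0,"z": 0,"ax": 0,"ay": 0,"az": 0,"hand": 0},{"x": 0.05,"y": 0,"z": 0,"ax": 0,"ay": 0,"az": 0,"hand": 0},{"x": 0.05,"y": 0,"z": 0,"ax": 0,"ay": 0,"az": 0,"hand": 0},{"x": 0.05,"y": 0,"z": 0,"ax": 0,"ay": 0,"az": 0,"hand": 0}]'

```text
clock: 5.95
eef_pos: [497.8, -44.0, 76.4]
tcp_rot: [-3.139, 0.003, 1.048]
contact_force: [-4.6, -10.8, -1.3]
opening: -0.002
grasp_force: 5.7
```

Request:
drive_tool --plan '[{"x": 0,"y": 0,"z": 0,"ax": 0,"ay": 0,"az": 0,"hand": 0},{"x": 0,"y": 0,"z": 0,"ax": 0,"ay": 0,"az": 0,"hand": 0},{"x": 0,"y": 0,"z": 0,"ax": 0,"ay": 0,"az": 0,"hand": 0},{"x": 0,"y": 0,"z": 0,"ax": 0,"ay": 0,"az": 0,"hand": 0}]'

```text
clock: 6.35
eef_pos: [497.8, -44.0, 76.5]
tcp_rot: [-3.139, 0.003, 1.048]
contact_force: [-5.2, -10.4, -0.9]
opening: 0.001
grasp_force: 5.7
```

Request:
drive_tool --plan '[{"x": 0,"y": 0,"z": 0,"ax": 0,"ay": 0,"az": 0,"hand": 0},{"x": 0,"y": 0,"z": 0,"ax": 0,"ay": 0,"az": 0,"hand": 0},{"x": 0,"y": 0,"z": 0,"ax": 0,"ay": 0,"az": 0,"hand": 0}]'

```text
clock: 6.65
eef_pos: [497.8, -44.0, 76.5]
tcp_rot: [-3.139, 0.003, 1.048]
contact_force: [-4.2, -10.1, -0.5]
opening: 0.0
grasp_force: 5.7
```

Request:
drive_tool --plan '[{"x": 0.02,"y": 0,"z": 0,"ax": 0,"ay": 0,"az": 0,"hand": 0},{"x": 0.04,"y": 0,"z": 0,"ax": 0,"ay": 0,"az": 0,"hand": 0},{"x": 0.05,"y": 0,"z": 0,"ax": 0,"ay": 0,"az": 0,"hand": 0},{"x": 0.05,"y": 0,"z": 0,"ax": 0,"ay": 0,"az": 0,"hand": 0},{"x": 0.05,"y": 0,"z": 0,"ax": 0,"ay": 0,"az": 0,"hand": 0}]'

```text
clock: 7.15
eef_pos: [499.0, -41.9, 76.5]
tcp_rot: [-3.139, 0.004, 1.048]
contact_force: [-5.7, -10.6, -0.3]
opening: -0.003
grasp_force: 5.9
```

Request:
drive_tool --plan '[{"x": 0,"y": 0,"z": 0,"ax": 0,"ay": 0,"az": 0,"hand": 0},{"x": 0,"y": 0,"z": 0,"ax": 0,"ay": 0,"az": 0,"hand": 0},{"x": 0,"y": 0,"z": 0,"ax": 0,"ay": 0,"az": 0,"hand": 0},{"x": 0,"y": 0,"z": 0,"ax": 0,"ay": 0,"az": 0,"hand": 0},{"x": 0,"y": 0,"z": 0,"ax": 0,"ay": 0,"az": 0,"hand": 0},{"x": 0,"y": 0,"z": 0,"ax": 0,"ay": 0,"az": 0,"hand": 0},{"x": 0,"y": 0,"z": 0,"ax": 0,"ay": 0,"az": 0,"hand": 0},{"x": 0,"y": 0,"z": 0,"ax": 0,"ay": 0,"az": 0,"hand": 0}]'

```text
clock: 7.95
eef_pos: [499.0, -41.9, 76.5]
tcp_rot: [-3.139, 0.004, 1.048]
contact_force: [-5.0, -9.7, -0.6]
opening: 0.001
grasp_force: 5.9
```

Request:
drive_tool --plan '[{"x": 0,"y": 0,"z": 0,"ax": 0,"ay": 0,"az": 0,"hand": 0},{"x": 0,"y": 0,"z": 0,"ax": 0,"ay": 0,"az": 0,"hand": 0}]'

```text
clock: 8.15
eef_pos: [499.0, -41.9, 76.4]
tcp_rot: [-3.139, 0.004, 1.048]
contact_force: [-4.2, -9.3, -0.5]
opening: -0.002
grasp_force: 5.9
```

Run:
```python
from h import *
F=[];G=[]
for k in range(16):
    imaging.grab_frame("wrist"); s=monitor.sense(); F.append(s["contact_force"]);G.append(s["grasp_force"])
F=np.array(F);print(F.mean(0),F.std(0),np.hypot(F[:,0],F[:,1]).mean(),np.mean(G),s["clock"])
```

```text
[ -5.25570473 -10.57511405  -0.62475249] [0.40384113 0.57056622 0.45707236] 11.817898317621463 5.896400911733508 8.95
```

The averaged push is 11.8 N, and it has been held for well over a second. Now I'll ease the arm back.

Request:
drive_tool --plan '[{"x": -0.06,"y": 0,"z": 0,"ax": 0,"ay": 0,"az": 0,"hand": 0},{"x": -0.12,"y": 0,"z": 0,"ax": 0,"ay": 0,"az": 0,"hand": 0},{"x": -0.18,"y": 0,"z": 0,"ax": 0,"ay": 0,"az": 0,"hand": 0},{"x": -0.24,"y": 0,"z": 0,"ax": 0,"ay": 0,"az": 0,"hand": 0},{"x": -0.3,"y": 0,"z": 0,"ax": 0,"ay": 0,"az": 0,"hand": 0},{"x": -0.36,"y": 0,"z": 0,"ax": 0,"ay": 0,"az": 0,"hand": 0},{"x": -0.42,"y": 0,"z": 0,"ax": 0,"ay": 0,"az": 0,"hand": 0},{"x": -0.48,"y": 0,"z": 0,"ax": 0,"ay": 0,"az": 0,"hand": 0}]'

```text
clock: 9.75
eef_pos: [486.9, -62.0, 76.4]
tcp_rot: [-3.139, 0.002, 1.048]
contact_force: [-4.7, -4.5, -1.3]
opening: 0.003
grasp_force: 3.3
```

Request:
drive_tool --plan '[{"x": -0.06,"y": 0,"z": 0,"ax": 0,"ay": 0,"az": 0,"hand": 0},{"x": -0.12,"y": 0,"z": 0,"ax": 0,"ay": 0,"az": 0,"hand": 0},{"x": -0.2,"y": 0,"z": 0,"ax": 0,"ay": 0,"az": 0,"hand": 0},{"x": -0.3,"y": 0,"z": 0,"ax": 0,"ay": 0,"az": 0,"hand": 0},{"x": -0.4,"y": 0,"z": 0,"ax": 0,"ay": 0,"az": 0,"hand": 0},{"x": -0.6,"y": 0,"z": 0,"ax": 0,"ay": 0,"az": 0,"hand": 0},{"x": -0.6,"y": 0,"z": -0.8,"ax": 0,"ay": 0,"az": 0,"hand": 0},{"x": -0.6,"y": 0,"z": -1.6,"ax": 0,"ay": 0,"az": 0,"hand": 0}]'

```text
clock: 10.55
eef_pos: [472.5, -87.9, 157.1]
tcp_rot: [-3.138, 0.001, 1.047]
contact_force: [0.4, -0.0, -0.4]
opening: -0.005
grasp_force: 0.0
```

Request:
drive_tool --plan '[{"x": 0.6,"y": 0.1,"z": -0.2,"ax": 0,"ay": 0,"az": -1.4,"hand": 0},{"x": 1.2,"y": 0.2,"z": -0.2,"ax": 0,"ay": 0,"az": -2.8,"hand": 0},{"x": 1.8,"y": 0.35,"z": -0.2,"ax": 0,"ay": 0,"az": -4.2,"hand": 0},{"x": 2.4,"y": 0.5,"z": -0.2,"ax": 0,"ay": 0,"az": -5.6,"hand": 10},{"x": 3.0,"y": 0.6,"z": -0.2,"ax": 0,"ay": 0,"az": -7,"hand": 20},{"x": 3.6,"y": 0.7,"z": -0.2,"ax": 0,"ay": 0,"az": -8.4,"hand": 30},{"x": 4.17,"y": 0.82,"z": -0.2,"ax": 0,"ay": 0,"az": -9.8,"hand": 40},{"x": 4.17,"y": 0.82,"z": -0.2,"ax": 0,"ay": 0,"az": -10,"hand": 40}]'

```text
clock: 11.35
eef_pos: [615.8, 74.4, 167.1]
tcp_rot: [3.14, 0.0, 2.101]
contact_force: [-0.0, 0.9, -0.7]
opening: 0.469
grasp_force: 0.0
```

Request:
drive_tool --plan '[{"x": 0,"y": 0,"z": 0,"ax": 0,"ay": 0,"az": -1.4,"hand": 40},{"x": 0,"y": 0,"z": 0,"ax": 0,"ay": 0,"az": -2.8,"hand": 40},{"x": 0,"y": 0,"z": 0,"ax": 0,"ay": 0,"az": -4.2,"hand": 40},{"x": 0,"y": 0,"z": 0,"ax": 0,"ay": 0,"az": -5.6,"hand": 40},{"x": 0,"y": 0,"z": 0,"ax": 0,"ay": 0,"az": -7,"hand": 40},{"x": 0,"y": 0,"z": 0,"ax": 0,"ay": 0,"az": -8.4,"hand": 40},{"x": 0,"y": 0,"z": 0,"ax": 0,"ay": 0,"az": -9.8,"hand": 40},{"x": 0,"y": 0,"z": 0,"ax": 0,"ay": 0,"az": -10,"hand": 40}]'

```text
clock: 12.15
eef_pos: [613.1, 71.6, 167.0]
tcp_rot: [-3.141, -0.001, -3.14]
contact_force: [-0.8, 0.7, 0.4]
opening: 0.467
grasp_force: 0.0
```

Run:
```python
from h import *
s=monitor.sense(); print(s["clock"],s["eef_pos"],s["tcp_rot"],s["qpos"])
i=imaging.camera_info("wrist");w=cv2.cvtColor(imaging.grab_frame("wrist"),cv2.COLOR_RGB2BGR);cv2.imwrite("pics/wr2.png",w)
np.save("i2.npy",i)
cv2.imwrite("pics/v3.png",cv2.resize(w,(800,600),interpolation=cv2.INTER_CUBIC))
```

```text
12.15 [613.05706559  71.58418214 166.98477952] [-3.14132907e+00 -6.48978631e-04 -3.14048993e+00] [ 1.13914175e-01  4.06989893e-01  1.70812335e+00 -2.20668754e-04
  1.02715395e+00 -1.45787075e+00]
```

View pics/v3.png

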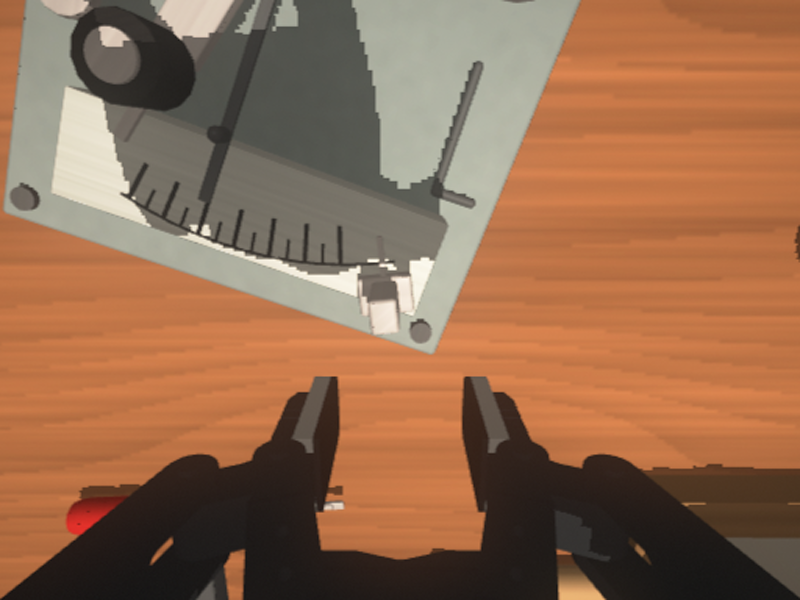

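The view shows:
- drag hand tip at (205,203), with the blade running through the pin at (218,133)
- index finger's inner end at (380,238)
- tab top near (385,318)
- arm back at rest

I'll compute the polar angles from these.

Run:
```python
from h import *
from scipy.optimize import least_squares
i=np.load("i2.npy",allow_pickle=True).item(); k=512/800
P=np.array([[433,353],[4,211],[108,52],[385,318],[380,238],[205,203]])*k
def f(q):
    U=np.array([[235,140,12],[235,-140,12],pol(-.33,130,101),pol(q[3]-.27,214,88),pol(q[3]-.27,182,48),pol(q[4]-.27,178,48)])
    return (proj(i,(U@rz(q[2]).T)+[q[0],q[1],0])-P).ravel()
s=least_squares(f,[400,40,-.3,.7,.2]);q=s.x;print(q,s.fun.round(1))
np.save("q2.npy",q)
T=lambda u:(rz(q[2])@np.array(u)+[q[0],q[1],0]).round(1)
for a in (q[3],q[4]): print("grip at",T(pol(a-.27,214,88)),"world ang",a-.27+q[2])
for px,z in [((205,203),48),((380,238),48)]:
    v=unproj(i,np.array(px)*k,z)-[q[0],q[1],0]; print(np.arctan2(v[1],v[0])-q[2]+.27,np.hypot(v[0],v[1]))
w=cv2.imread("pics/wr2.png")
cv2.imwrite("pics/v4.png",np.hstack([cv2.resize(w[70:150,90:190],(400,320),interpolation=cv2.INTER_CUBIC),cv2.resize(w[140:220,195:295],(400,320),interpolation=cv2.INTER_CUBIC)]))
```

```text
[ 3.99349218e+02  4.16425250e+01 -3.44135263e-01  7.20284673e-01
  1.98752188e-01] [ 0.6  2.3 -3.   0.9  1.3  1.4 -0.3 -1.1  0.  -1.8  0.6 -1.5]
grip at [612.1  64.3  88. ] world ang 0.10614940957269792
grip at [595.2 -44.7  88. ] world ang -0.4153830747694235
0.1980730500674795 179.34426980949755
0.7192776200220615 183.5322522610143
```

View pics/v4.png

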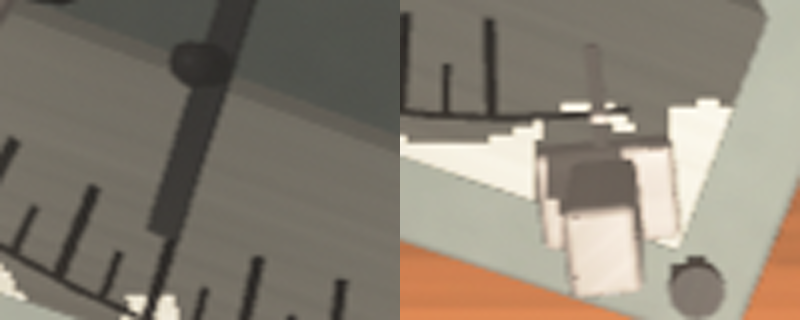

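Request:
drive_tool --plan '[{"x": 0.02,"y": -0.15,"z": 0.4,"ax": 0,"ay": 0,"az": -1,"hand": 40},{"x": 0.02,"y": -0.15,"z": 0.9,"ax": 0,"ay": 0,"az": -1,"hand": 40},{"x": 0.02,"y": -0.15,"z": 1.4,"ax": 0,"ay": 0,"az": -1,"hand": 40},{"x": 0.02,"y": -0.15,"z": 1.8,"ax": 0,"ay": 0,"az": -1,"hand": 40},{"x": 0.02,"y": -0.15,"z": 2.1,"ax": 0,"ay": 0,"az": -1,"hand": 40},{"x": 0.02,"y": -0.15,"z": 2.1,"ax": 0,"ay": 0,"az": -1,"hand": 40},{"x": 0.02,"y": -0.15,"z": 2.1,"ax": 0,"ay": 0,"az": -1,"hand": 40}]'

```text
clock: 12.9
eef_pos: [612.9, 65.0, 62.4]
tcp_rot: [-3.142, -0.0, -3.038]
contact_force: [0.4, -0.7, -0.2]
opening: 0.472
grasp_force: 0.0
```

Request:
drive_tool --plan '[{"x": 0,"y": 0,"z": 0,"ax": 0,"ay": 0,"az": 0,"hand": 24},{"x": 0,"y": 0,"z": 0,"ax": 0,"ay": 0,"az": 0,"hand": 18},{"x": 0,"y": 0,"z": 0,"ax": 0,"ay": 0,"az": 0,"hand": 14},{"x": 0,"y": 0,"z": 0,"ax": 0,"ay": 0,"az": 0,"hand": 12},{"x": 0,"y": 0,"z": 0,"ax": 0,"ay": 0,"az": 0,"hand": 10},{"x": 0,"y": 0,"z": 0,"ax": 0,"ay": 0,"az": 0,"hand": 10}]' --grip_force 20

```text
clock: 13.5
eef_pos: [613.5, 65.0, 63.1]
tcp_rot: [-3.141, 0.002, -3.037]
contact_force: [-0.5, -2.3, 6.3]
opening: 0.155
grasp_force: 20.7
```

Request:
drive_tool --plan '[{"x": 0.006,"y": -0.225,"z": 0,"ax": 0,"ay": 0,"az": 0.5,"hand": 10},{"x": 0.024,"y": -0.449,"z": 0,"ax": 0,"ay": 0,"az": 1,"hand": 10},{"x": 0.053,"y": -0.673,"z": 0,"ax": 0,"ay": 0,"az": 1.5,"hand": 10},{"x": 0.094,"y": -0.894,"z": 0,"ax": 0,"ay": 0,"az": 2,"hand": 10},{"x": 0.146,"y": -1.113,"z": 0,"ax": 0,"ay": 0,"az": 2.5,"hand": 10},{"x": 0.21,"y": -1.329,"z": 0,"ax": 0,"ay": 0,"az": 3,"hand": 10},{"x": 0.286,"y": -1.541,"z": 0,"ax": 0,"ay": 0,"az": 3.5,"hand": 10},{"x": 0.372,"y": -1.749,"z": 0,"ax": 0,"ay": 0,"az": 4,"hand": 10}]'

```text
clock: 14.3
eef_pos: [604.8, -24.0, 63.1]
tcp_rot: [3.141, 0.003, 2.825]
contact_force: [2.3, 1.3, 4.8]
opening: 0.159
grasp_force: 20.7
```

Run:
```python
from h import *
w0=imaging.grab_frame("side")
q=np.load("q2.npy");s=monitor.sense(); v=s["eef_pos"]-[q[0],q[1],0]
print(s["clock"],s["eef_pos"],s["tcp_rot"],s["contact_force"],"ang",np.arctan2(v[1],v[0])-q[2]+.27,np.hypot(v[0],v[1]))
i=imaging.camera_info("wrist");w=cv2.cvtColor(imaging.grab_frame("wrist"),cv2.COLOR_RGB2BGR);cv2.imwrite("pics/wr3.png",w)
np.save("i3.npy",i)
T=lambda u:(rz(q[2])@np.array(u)+[q[0],q[1],0])
for a,rr in ((.199,178),(.3,182)): print(proj(i,T(pol(a-.27,rr,48))))
cv2.imwrite("pics/v5.png",cv2.resize(w[100:340,130:380],(600,576),interpolation=cv2.INTER_CUBIC))
```

```text
14.35 [604.34409061 -25.38086339  63.13880977] [3.14124787e+00 2.81727393e-03 2.82202264e+00] [ 0.01265114 -4.47533782  5.30333335] ang 0.2981392800143034 215.6734388184026
[[221.77080673 175.8998952 ]]
[[256.51102036 184.79444989]]
```

View pics/v5.png

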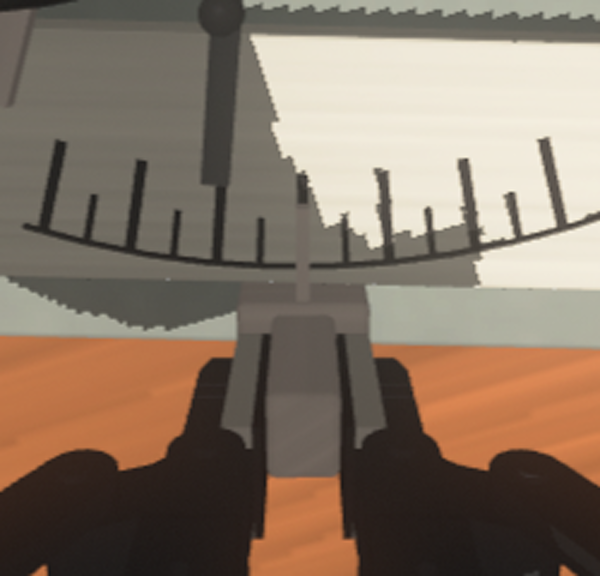

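The crop shows the index at the 0.30 mark and the hand tip at (215,183), just below the 0.20 mark. The angle left to go is about 0.105 rad.

Request:
drive_tool --plan '[{"x": 0.006,"y": -0.225,"z": 0,"ax": 0,"ay": 0,"az": 0.5,"hand": 10},{"x": 0.02,"y": -0.4,"z": 0,"ax": 0,"ay": 0,"az": 0.9,"hand": 10},{"x": 0.024,"y": -0.453,"z": 0,"ax": 0,"ay": 0,"az": 1,"hand": 10},{"x": 0.024,"y": -0.453,"z": 0,"ax": 0,"ay": 0,"az": 1,"hand": 10},{"x": 0.024,"y": -0.453,"z": 0,"ax": 0,"ay": 0,"az": 1,"hand": 10}]'

```text
clock: 14.9
eef_pos: [596.6, -45.6, 63.1]
tcp_rot: [3.141, 0.003, 2.723]
contact_force: [1.5, -3.1, 7.5]
opening: 0.157
grasp_force: 20.6
```

Run:
```python
from h import *
q=np.load("q2.npy");s=monitor.sense(); v=s["eef_pos"]-[q[0],q[1],0]
print(s["clock"],s["eef_pos"],s["tcp_rot"],s["contact_force"],"ang",np.arctan2(v[1],v[0])-q[2]+.27)
i=imaging.camera_info("wrist");w=cv2.cvtColor(imaging.grab_frame("wrist"),cv2.COLOR_RGB2BGR);cv2.imwrite("pics/wr4.png",w)
np.save("i4.npy",i)
T=lambda u:(rz(q[2])@np.array(u)+[q[0],q[1],0])
for a,rr in ((.193,178),(.193,182),(.193,0)): print(proj(i,T(pol(a-.27,rr,48))))
cv2.imwrite("pics/v6.png",cv2.resize(w[100:220,190:320],(650,600),interpolation=cv2.INTER_CUBIC))
```

```text
14.9 [596.61734429 -45.57225687  63.12467242] [3.14114243e+00 2.97629153e-03 2.72267950e+00] [ 1.54599277 -3.13241721  7.52916065] ang 0.19785958270785192
[[254.32004063 177.38180563]]
[[254.31775953 184.77687032]]
[[ 254.47601856 -328.28264511]]
```

View pics/v6.png

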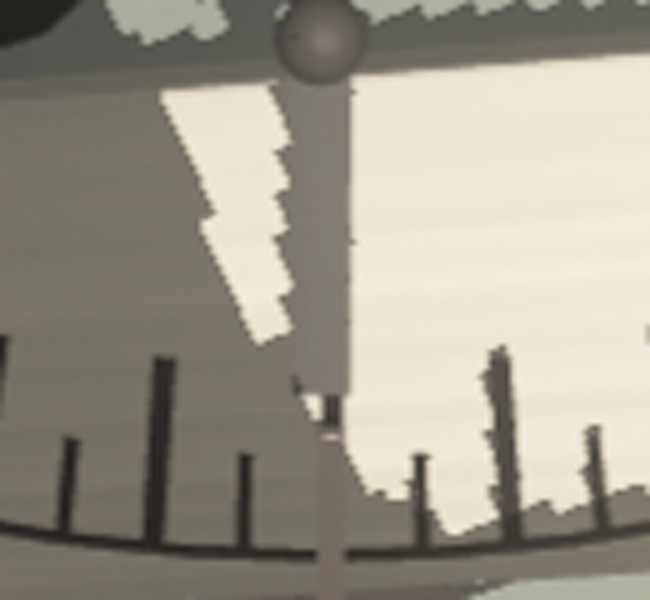

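The index finger is centred at x≈331 and the hand tip at x≈322, so the index is about 1 mm off. I'll nudge it by that much and release.

Request:
drive_tool --plan '[{"x": 0,"y": -0.022,"z": 0,"ax": 0,"ay": 0,"az": 0.05,"hand": 10},{"x": 0,"y": -0.022,"z": 0,"ax": 0,"ay": 0,"az": 0.05,"hand": 10},{"x": 0,"y": -0.022,"z": 0,"ax": 0,"ay": 0,"az": 0.05,"hand": 10},{"x": 0,"y": -0.022,"z": 0,"ax": 0,"ay": 0,"az": 0.05,"hand": 22},{"x": 0,"y": -0.022,"z": 0,"ax": 0,"ay": 0,"az": 0.05,"hand": 36},{"x": 0,"y": -0.022,"z": 0,"ax": 0,"ay": 0,"az": 0.05,"hand": 40},{"x": 0,"y": -0.022,"z": 0,"ax": 0,"ay": 0,"az": 0.05,"hand": 40},{"x": 0,"y": -0.022,"z": -0.1,"ax": 0,"ay": 0,"az": 0.05,"hand": 40}]'

```text
clock: 15.75
eef_pos: [594.1, -45.8, 66.5]
tcp_rot: [-3.141, -0.002, 2.717]
contact_force: [-0.1, -1.1, -0.2]
opening: 0.466
grasp_force: 0.0
```

Request:
drive_tool --plan '[{"x": 0,"y": 0,"z": -0.3,"ax": 0,"ay": 0,"az": 0,"hand": 40},{"x": 0,"y": 0,"z": -0.7,"ax": 0,"ay": 0,"az": 0,"hand": 40},{"x": 0,"y": 0,"z": -1.1,"ax": 0,"ay": 0,"az": 0,"hand": 40},{"x": 0,"y": 0,"z": -1.4,"ax": 0,"ay": 0,"az": 0,"hand": 40},{"x": 0,"y": 0,"z": -1.4,"ax": 0,"ay": 0,"az": 0,"hand": 40},{"x": 0,"y": 0,"z": -1.4,"ax": 0,"ay": 0,"az": 0,"hand": 40}]'

```text
clock: 16.35
eef_pos: [594.9, -45.9, 137.4]
tcp_rot: [3.141, 0.001, 2.718]
contact_force: [0.4, -0.0, 0.4]
opening: 0.467
grasp_force: 0.0
```

Run:
```python
from h import *
q=np.load("q2.npy");s=monitor.sense()
print(s["clock"],s["eef_pos"],s["contact_force"])
i=imaging.camera_info("wrist");w=cv2.cvtColor(imaging.grab_frame("wrist"),cv2.COLOR_RGB2BGR)
T=lambda u:(rz(q[2])@np.array(u)+[q[0],q[1],0])
p=proj(i,T(pol(.193-.27,180,48)))[0]; print(p); x,y=(p-[80,60]).astype(int); x=max(x,0);y=max(y,0)
cv2.imwrite("pics/v7.png",cv2.resize(w[y:y+120,x:x+160],(800,600),interpolation=cv2.INTER_CUBIC)); print(x,y)
```

```text
16.35 [594.87388803 -45.90819691 137.4163262 ] [ 0.39034645 -0.03013975  0.41102559]
[255.95736507 155.56706108]
175 95
```

View pics/v7.png

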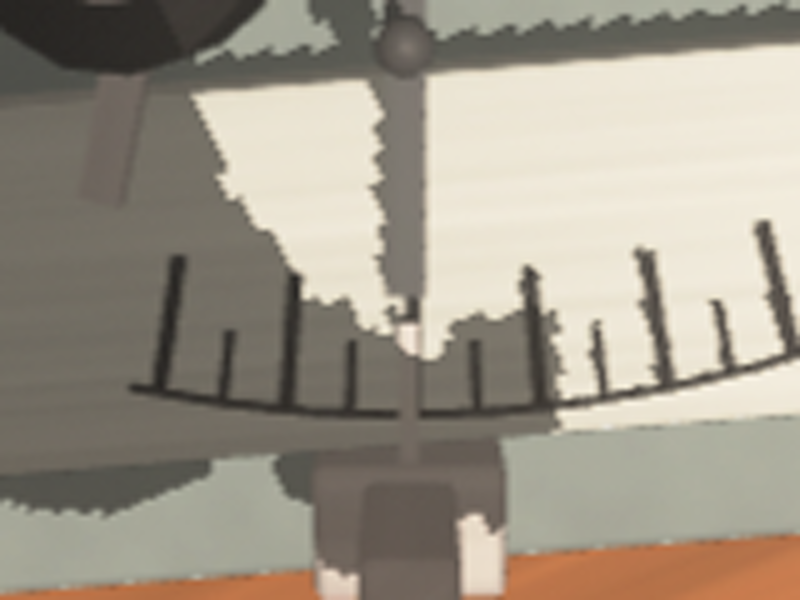

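The index finger (x≈408) lines up with the hand tip (x≈405), the arm is at rest, and the fingers are well clear. I'm handing the job in.

```bash
python3 -c "
from rig import r
print(r.sign_off())"
```

```text
the job is handed in; nothing more can be done
None
```

The job is handed in: I pushed the roller with about 11.8 N for over a second and eased the arm back to rest. The index is aligned with the drag hand's tip (reading about 0.19 rad past the first mark, within about 0.5 mm by eye in the last picture) and released; sign-off returned no verdict.

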